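# Clear the radius gauge away and wedge the sine plate just off its rests

## Task

First clear the wedge's path: put the radius gauge fan that lies in front of the sine plate into the open drawer of the small gauge cabinet and slide the drawer fully shut. Then take the steel wedge by its upright tab and, keeping it flat on the granite, push its thin end between the two rest blocks under the sine plate's free roller until the wedge alone lifts the roller just off its rests, by about 3 mm. Finish like that, still gripping the wedge's tab and not letting go; leave the two dowel pins and the clamp body where they stand.

Things in the scene. Friction and masses are not known exactly. Their poses are not given: they have to be found in the camera images.
- gauge: Radius gauge fan, grey steel, lying flat on the granite across the way to the sine plate. Origin: centre of its underside. x along its holder bar (56 long in x, 18 wide in y, 14 high in z: the part to grip, across the 18 mm); thin steel leaves spread from both ends, making it about 114 long in all and 34 wide at the ends (up to 12 high). 80 g.
- cab: Small grey cabinet with one drawer, fixed to the bench, 220 deep (x) by 190 wide (y) by 75 high. Origin: centre of its underside; its front looks along its own -x (towards the robot), and the drawer slides out that way. The front edge of its top panel is 95 mm to -x of the origin; an open drawer lies uncovered from there outwards.
- cab_drawer0 (a joint): The drawer's travel in m: 0 shut, up to 0.15 out; it starts 0.11 to 0.14 out. Slides with about 1 N of friction. Push it shut along the cabinet's +x.
- drawer_floor (a point): Centre of the drawer's inner floor (moves with it), 22 mm above the granite; axes as the cabinet's. Inner space 175 (x) by 148 (y); walls 6 thick, 31 above the floor; wooden front 15 thick, top 62 mm above the granite. The uncovered inner space begins at the drawer's front (87 mm to -x of here) and is as long as the travel less 6 mm.
- cab_drawer0_handle (a point): Middle of the drawer's bar handle: a level round steel bar 11 mm thick and 95 long along the cabinet's y, 35 mm in front of the drawer's front, 42 mm above the granite.
- sine: Fixed frame of the tilted chrome sine plate. Origin: on the granite midway between the two rest blocks, below the resting free roller's axis. x runs from the free roller (robot's side) to the hinge, 125 mm away. Rest blocks: 16 high, 24 long, 22 wide; between them a 56 mm wide channel on bare granite (y -28 to 28), clear to 115 mm past the roller axis: the wedge goes in along +x.
- plate (a joint): Angle in rad of the hinged top plate (150 x 96 x 14 mm, about 1.2 kg): 0 when its free roller rests on both rest blocks, growing as the roller rises, 1 mm per 0.008 rad. It falls back by its weight. The plate's front edge stands 12 mm in front of the roller axis, top about 43 mm above the granite.
- plate_roller (a point): Lowest point of the free roller at the middle of the channel (roller 20 mm in diameter, 100 long): 16 mm above the granite when it rests; 19 mm when lifted by 3 mm.
- wedge: Grey steel wedge flat on the granite, 144 long (x), 36 wide (y), 350 g. Origin: on its underside below the middle of its grip tab. Thin end (3 mm thick) at x = +130; the top rises evenly from there, 1 in 5, to 25 high at x = +20, then runs level to the rear end at x = -14. Upright grip tab at the origin: 28 long (x), 14 thick (y: grip across this), 25 to 75 mm above the underside.
- wedge_tip (a point): Middle of the wedge's thin end, on its underside; axes as the wedge's. Pushed along +x, the wedge first touches the roller when this point is about 64 mm past the roller axis, then lifts it 1 mm for every 5 mm of travel (3 mm at about 79 mm); the push takes up to about 15 N, and friction keeps the wedge from sliding back.
- pin1: Polished steel dowel pin standing upright, 16 in diameter, 50 high, beside the sine plate; to be left alone. Origin: centre of its underside.
- pin2: A second dowel pin like the first, farther from the robot; to be left alone.
- clamp: Red aluminium fixture clamp body, 60 x 45 x 74 mm high, to the right; to be left alone. Origin: centre of its underside.

How it is judged:
By the outcome, as a careful person would: the job done as asked, in the order asked, and still so for the second after the job is handed in, while the arm keeps its last pose, push and grip.
It also fails if it takes over 64 s, if anything falls off the work surface, if the arm or the gripper's body presses on something with over 40 N, if the wrist force passes 120 N, or if a joint passes its speed limit or range.

## Robot

A 6-joint arm with a two-finger parallel gripper is mounted at the origin on the work surface. World frame = base frame: x ahead of the robot, y to its left, z up, the work surface at z = 0. Lengths are in mm, angles in degrees, forces in N, time in s.
With the tool pointing down it reaches from about 300 to 850 mm from the base axis. Payload 4.2 kg.
Tool frame: the origin (TCP) lies at the very end of the fingers, on their centre line; the grasp point (between the pads) lies 19 mm behind it; z points along the fingers, y is the line along which they close (so a half turn about z gives the same grasp; the last joint's range is limited). The gripper opens to 91 mm and grips with 3 to 60 N. Pads are 32 mm wide; open, the fingers measure 118 mm over their backs; the gripper's body (76 mm by 178 mm) begins 60 mm behind the grasp point.
Start: joints at [-77.349, 18.312, 89.639, -0, 72.044, -1.146], TCP at [137.128, -558.426, 213.976] pointing down, gripper open.
Joint ranges: [-177.97, 177.97], [-48.28, 115.42], [12.27, 149.76], [-77.06, 257.06], [2.81, 150.46], [-146.56, 146.56]. Speed limits (degrees/s): [147.25, 147.25, 180, 180, 180, 180].

## Interface

Orientations are given as [roll, pitch, yaw] about the fixed x, y, z axes, in that order (R = Rz(yaw) Ry(pitch) Rx(roll)).
In Python, from workcell import env gives the robot as it stands.
- The arm moves only by the shell command python3 -m pendant 'ROWS' [FORCE]. ROWS is a JSON object of lists of equal length, an entry for each row: "translation": the shift along the tool's x, y, z in mm, a list of three; "roll": the turn about the tool's z in rad; "hand": the closure in counts, from 0 (fully open) to 255 (shut). In form: {"translation": [[dx, dy, dz], ...], "roll": [roll, ...], "hand": [hand, ...]}. A call has exactly 8 rows; each row shifts and turns the commanded pose from where the row before left it, along the tool's axes as they then stand; what a row does not reach is not made up. A row lasts 1/12 s, in which the tool goes at most 41.7 mm and 7.16 degrees, less where a joint would pass 70% of its speed; a pose out of reach is approached as far as the arm can. A call with a gripper value outside its range is refused whole. The fingers move at their own pace and stop on an object; FORCE is the grip in N (left out, the last holds). Time passes only in rows, so rows that do not move let the fingers close, or fill a call up. It gives the time, the measured TCP pose, the force, the opening and the grip force at its end, in the units of the state.
- env.state(): the state, without advancing time (a new reading comes with each control period).
- env.grab_frame(name): name is "side" or "top"; returns a dict with "frame" (480x640x3 uint8, red, green, blue), "z_map" (480x640 float32, mm along the optical axis (not along the pixel's ray), 0 where there is no reading), "fx", "fy", "cx", "cy" (pixels), "pose" (4x4, takes a point from camera to world coordinates). Camera axes: x right, y down, z forward; pixel columns grow to the right and rows downward; lengths in mm; the calibration is good to about 2 mm. A picture is of the moment at which its call begins.
- env.job_done(): hands the job in; it is judged then, once.
Trained networks look in a picture, given as the dict that the camera call returned (one of the last four; its "shot" number tells which), for a name from the list of things; names that differ only in an ending like _2 or _b are one class to them, and where a whole thing is asked for, a point or a joint stands for the part that bears it (a point fixed in the world has none). Each returns a list of dicts, best first, with "score" (0 to 1); they miss things now and then, are a little off and sometimes report something else, mostly with a low value. They report only what shows in the picture. A call takes as long as a camera call.
- env.recognise(picture, label): "rect" ([centre column, centre row, width, height] in pixels, round what is visible of it).
- env.regions_of(picture, label): "pixels" (480x640 bool, what is visible of it) and "rect" ([centre column, centre row, width, height] in pixels, round what is visible of it).
The state is a dict: "time_s": time; "qpos": joint angles; "qvel": joint speeds; "effort": joint torques, N m; "ee_pos": TCP position; "ee_rot": TCP orientation; "force": force on the tool from outside, world axes, zero at the start; "torque": the same for the moment, N m; "gripper_width": finger opening in mm; "gripper_force": force on a finger pad.
Only numpy, scipy, OpenCV 4.12 (cv2) and the standard library are available. Lean on these libraries where they do the work, as an engineer would, in place of code of your own. Each camera call takes 0.05 s, during which the arm holds its last target. There are 200 camera calls.

## Working session

There is one attempt and no reset: what is moved stays moved. The work goes in short steps, Python scripts to look and compute and a shell command to move; the robot and the scene stay as the last step left them, time stands still between calls to the robot, and variables do not carry over. Pictures are saved under pics/ and viewed, at most 10 in all, crops included, and the job is handed in when it is done.

```bash
mkdir -p pics; ls
cat > h.py <<'E'
import numpy as np, cv2
from workcell import env
def pts(f,mask=None):
    z=f["z_map"]; m=z>0
    if mask is not None: m&=mask
    v,u=np.nonzero(m); d=z[v,u]
    P=np.c_[(u-f["cx"])*d/f["fx"],(v-f["cy"])*d/f["fy"],d,np.ones(len(d))]
    return (P@np.asarray(f["pose"]).T)[:,:3]
def save(f,name): cv2.imwrite("pics/"+name,f["frame"][:,:,::-1])
E
python3 - <<'E'
from h import *
for c in ["top","side"]:
    f=env.grab_frame(c); save(f,c+"0.png"); np.savez(c+"0.npz",**{k:f[k] for k in ["frame","z_map","fx","fy","cx","cy","pose"]})
    print(c,np.round(f["pose"],2).tolist(),f["fx"])
    for l in ["gauge","cab","cab_drawer0","cab_drawer0_handle","sine","plate","wedge","pin1","pin2","clamp"]:
        for r in env.regions_of(f,l)[:2]:
            p=pts(f,r["pixels"])
            if len(p)<5: continue
            t=p[p[:,2]>np.percentile(p[:,2],3)]
            rc=cv2.minAreaRect(t[:,:2].astype(np.float32))
            print(l,round(r["score"],2),np.round(r["rect"]).tolist(),"rect",np.round(rc[0]),np.round(rc[1]),round(rc[2],1),"z",np.round(np.percentile(p[:,2],[2,50,98])))
E
```

```text
pics
top [[0.01, -1.0, 0.1, 514.52], [-1.0, -0.01, 0.02, -58.49], [-0.02, -0.1, -1.0, 1227.25], [0.0, 0.0, 0.0, 1.0]] 580.255057073712
gauge 0.64 [339.0, 288.0, 19.0, 57.0] rect [532. -65.] [113.  31.] 11.6 z [-0. 11. 18.]
cab 0.67 [168.0, 225.0, 110.0, 190.0] rect [646. 284.] [381. 193.] 7.3 z [18. 73. 79.]
cab_drawer0 0.55 [177.0, 277.0, 96.0, 94.0] rect [547. 270.] [181. 184.] 7.4 z [18. 24. 65.]
cab_drawer0 0.22 [499.0, 272.0, 28.0, 28.0] rect [ 564. -391.] [45. 59.] 89.9 z [ 8. 59. 75.]
cab_drawer0_handle 0.94 [176.0, 275.0, 96.0, 94.0] rect [547. 270.] [181. 184.] 7.1 z [18. 24. 65.]
sine 0.81 [333.0, 211.0, 55.0, 80.0] rect [692. -57.] [161. 114.] 1.6 z [ 7. 34. 44.]
plate 0.97 [336.0, 211.0, 46.0, 73.0] rect [688. -56.] [152.  97.] 1.2 z [23. 35. 45.]
wedge 0.72 [405.0, 301.0, 29.0, 75.0] rect [ 503. -202.] [142.  37.] 13.4 z [ 2. 18. 77.]
wedge 0.31 [336.0, 212.0, 46.0, 77.0] rect [688. -56.] [152.  97.] 1.5 z [22. 34. 45.]
pin1 0.47 [385.0, 200.0, 13.0, 11.0] rect [ 713. -159.] [16. 14.] 60.3 z [ 2. 48. 53.]
pin1 0.4 [339.0, 288.0, 23.0, 55.0] rect [533. -65.] [114.  31.] 1
[... 766 characters left out ...]
.]
plate 0.62 [359.0, 252.0, 86.0, 42.0] rect [688. -59.] [152. 114.] 1.5 z [18. 35. 45.]
plate 0.19 [290.0, 177.0, 76.0, 51.0] rect [543. 346.] [192. 345.] 7.5 z [ 2. 36. 66.]
wedge 0.87 [250.0, 311.0, 96.0, 44.0] rect [ 504. -205.] [144.  39.] 13.4 z [ 3. 20. 77.]
pin1 0.64 [412.0, 284.0, 10.0, 28.0] rect [ 776. -134.] [65. 18.] 71.8 z [ 2. 32. 53.]
pin1 0.53 [378.0, 288.0, 10.0, 28.0] rect [ 714. -164.] [13. 15.] 76.8 z [ 5. 32. 53.]
pin2 0.64 [412.0, 284.0, 10.0, 28.0] rect [ 776. -134.] [65. 18.] 71.8 z [ 2. 32. 53.]
pin2 0.53 [378.0, 288.0, 10.0, 28.0] rect [ 714. -164.] [13. 15.] 76.8 z [ 5. 32. 53.]
clamp 0.9 [290.0, 402.0, 43.0, 62.0] rect [ 564. -396.] [60. 44.] 0.6 z [ 6. 40. 76.]
```

View pics/top0.png

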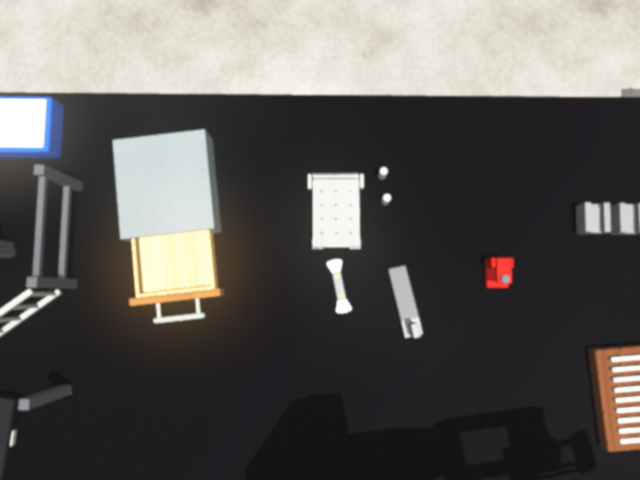

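View pics/side0.png

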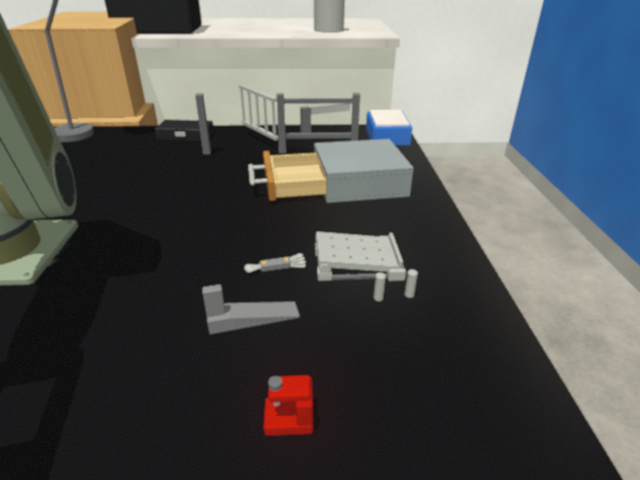

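Run:
```python
from h import *
s=env.state(); print(s["time_s"],s["ee_pos"],s["ee_rot"],s["gripper_width"],s["force"])
from h import pts
for c in ["top","side"]:
    f=dict(np.load(c+"0.npz")); p=pts(f)
    def box(n,x0,x1,y0,y1,z0,z1):
        q=p[(p[:,0]>x0)&(p[:,0]<x1)&(p[:,1]>y0)&(p[:,1]<y1)&(p[:,2]>z0)&(p[:,2]<z1)]
        if len(q)<3: print(c,n,len(q));return
        rc=cv2.minAreaRect(q[:,:2].astype(np.float32)); print(c,n,len(q),np.round(rc[0],1),np.round(rc[1]),round(rc[2],1),"med",np.round(np.median(q,0),1))
    box("tab",420,560,-260,-150,60,90)
    box("wedge",400,600,-270,-150,2,30)
    box("gaugebar",480,590,-110,-20,12.8,30)
    box("handle",380,470,180,340,34,55)
    box("front",400,520,150,370,57,70)
    box("cabtop",500,800,150,420,70,90)
    box("granite",440,480,-100,-40,-20,20)
```

```text
1.1 [ 137.11835779 -558.43517679  213.98755261] [1.79993060e+02 9.57390479e-05 1.37946190e+01] 91.08724927117 [ 0.23391772 -0.14045865  0.16480282]
top tab 113 [ 447.  -215.6] [28. 14.] 11.3 med [ 447.8 -215.    74.7]
top wedge 1954 [ 500.  -209.6] [119. 200.] 89.9 med [ 501.8 -200.9    7. ]
top gaugebar 182 [533.6 -64.7] [110.  21.] 17.2 med [534.7 -64.3  14.9]
top handle 269 [461.1 259.4] [ 16. 105.] 1.4 med [462.8 264.9  46.2]
top front 673 [504.9 265.1] [ 28. 184.] 2.1 med [504.8 268.7  62.7]
top cabtop 7741 [721.1 293.2] [183. 192.] 7.3 med [714.2 295.1  75.4]
top granite 529 [459.9 -69.2] [38. 59.] 0.8 med [ 4.598e+02 -7.090e+01  2.000e-01]
side tab 267 [ 447.9 -218.7] [28. 16.] 13.4 med [ 448.5 -222.2   73.3]
side wedge 3971 [ 500. -210.] [120. 200.] 90.0 med [ 504.3 -221.5    3.6]
side gaugebar 266 [533.3 -66.4] [109.  25.] 16.9 med [533.4 -68.4  15.5]
side handle 87 [465.1 257.1] [ 15. 101.] 4.8 med [464.  259.9  48.3]
side front 207 [505.3 261.6] [ 15. 184.] 7.2 med [506.2 251.2  64.8]
side cabtop 2280 [717.8 290.8] [181. 197.] 5.5 med [713.7 275.   77.5]
side granite 402 [460.  -70.1] [40. 60.] 0.0 med [459.7 -71.6   2.1]
```

The top view shows the open drawer at about (175,265), the gauge at (340,287), the sine plate at (336,211), the wedge with its tab at (411,327) and its thin end towards the plate. The pins are at (385,185) and the clamp at (500,272). Next I refine the cabinet, sine and wedge frames and work out the first moves.

Run:
```python
from h import *
def R(a): a=np.radians(a); return np.array([[np.cos(a),-np.sin(a)],[np.sin(a),np.cos(a)]])
for c in ["top","side"]:
    f=dict(np.load(c+"0.npz")); p=pts(f)
    q=p[(p[:,2]>71)&(p[:,2]<82)&(p[:,0]>560)&(p[:,0]<900)&(p[:,1]>150)&(p[:,1]<450)]
    rc=cv2.minAreaRect(q[:,:2].astype(np.float32)); print(c,"cabtop",rc)
    a=rc[2] if rc[2]<45 else rc[2]-90
    L=p[:,:2]@R(7.3); l=L-np.array([0,0])
    for n,(z0,z1,x0,x1) in dict(top=(71,82,560,900),front=(57,68,480,560),hand=(38,52,470,513)).items():
        m=(p[:,2]>z0)&(p[:,2]<z1)&(l[:,0]>x0)&(l[:,0]<x1)&(p[:,1]>150)&(p[:,1]<420)
        if m.sum(): print(c,n,m.sum(),"cabframe x",np.percentile(l[m,0],[1,50,99]).round(1),"y",np.percentile(l[m,1],[1,50,99]).round(1))
    # sine plate top & rests
    m=(p[:,0]>590)&(p[:,0]<800)&(p[:,1]>-130)&(p[:,1]<10)&(p[:,2]>6)
    q=p[m]; t=q[q[:,2]>20]; rc=cv2.minAreaRect(t[:,:2].astype(np.float32)); print(c,"plate",rc)
    fr=q[(q[:,0]<640)]; 
    for x in range(600,650,4):
        s=q[(q[:,0]>=x)&(q[:,0]<x+4)]
        if len(s): print(x,len(s),np.percentile(s[:,2],[5,50,95]).round(1),s[:,1].min().round(1),s[:,1].max().round(1),end=" | ")
    print()
    m=(p[:,0]>415)&(p[:,0]<600)&(p[:,1]>-245)&(p[:,1]<-155)&(p[:,2]>3)&(p[:,2]<90)
    rc=cv2.minAreaRect(p[m][:,:2].astype(np.float32)); print(c,"wedge",rc)
    w=p[m]; print("edge long axis", np.polyfit(w[:,0],w[:,1],1))
```

```text
top cabtop ((732.9453735351562, 294.7400817871094), (206.40939331054688, 192.2788848876953), 7.313684463500977)
top top 9104 cabframe x [663.2 762.5 864.7] y [105.4 198.8 292.3]
top front 694 cabframe x [527.2 534.7 544.4] y [108.8 199.5 289.5]
top hand 335 cabframe x [486.8 493.3 512. ] y [148.1 198.5 249. ]
top plate ((689.13916015625, -57.92378616333008), (155.84835815429688, 115.9079360961914), 1.925536870956421)
604 1 [6.9 6.9 6.9] -113.7 -113.7 | 608 38 [ 6.8 20.3 44.4] -69.0 -8.5 | 612 120 [15.9 41.9 46.7] -107.1 -9.1 | 616 93 [39.2 42.6 45.9] -105.9 -9.1 | 620 85 [38.9 42.1 45.9] -105.8 -9.2 | 624 93 [37.9 41.7 45.7] -119.8 -9.0 | 628 90 [31.4 40.8 44.5] -106.2 9.0 | 632 90 [37.  41.  44.4] -103.7 -7.8 | 636 95 [36.5 40.1 43.4] -109.2 -7.8 | 640 94 [33.1 39.3 43.9] -107.0 -7.7 | 644 93 [34.7 39.2 42.7] -107.0 -7.7 | 648 93 [35.3 39.2 42.7] -106.8 -7.7 | 
top wedge ((507.920166015625, -200.05564880371094), (88.05652618408203, 183.97752380371094), 89.94217681884766)
edge long axis [ 1.19667437e-01 -2.61113830e+02]
side cabtop ((733.0484008789062, 293.15447998046875), (207.19252
[... 265 characters left out ...]
(689.4754028320312, -57.87702560424805), (155.48179626464844, 121.49309539794922), 1.3831801414489746)
608 27 [ 8.2 18.4 41.7] -36.2 -10.0 | 612 104 [11.3 41.8 46.2] -110.1 -13.4 | 616 114 [11.3 44.1 46.2] -111.6 -12.7 | 620 100 [10.8 43.8 45.3] -111.1 -13.3 | 624 94 [10.2 43.2 45.3] -110.9 -12.3 | 628 94 [11.8 42.9 44.6] -111.1 -14.9 | 632 101 [11.3 42.3 44.5] -109.7 -12.9 | 636 82 [ 9.9 42.1 43.6] -109.5 -12.8 | 640 82 [ 9.  41.6 42.8] -109.7 -12.1 | 644 83 [ 8.9 41.2 42.9] -110.1 -11.1 | 648 88 [10.1 40.5 41.5] -109.6 -10.4 | 
side wedge ((507.31585693359375, -200.1338348388672), (184.5769805908203, 89.62872314453125), 0.010603858157992363)
edge long axis [ 2.23204377e-01 -3.24016203e+02]
```

```bash
python3 -m pendant '{"translation":[[30,-24,0],[30,-24,0],[30,-24,0],[30,-24,0],[30,-24,0],[30,-24,0],[30,-24,0],[30,-24,0]],"roll":[0.04,0,0,0,0,0,0,0],"hand":[115,115,115,115,115,115,115,115]}' 20
python3 -m pendant '{"translation":[[30,-26,9],[30,-26,9],[30,-26,9],[30,-26,9],[30,-26,9],[30,-26,9],[30,-26,9],[30,-26,9]],"roll":[0,0,0,0,0,0,0,0],"hand":[115,115,115,115,115,115,115,115]}'
```

```text
time_s: 1.77
ee_pos: [333.7, -319.9, 214.2]
ee_rot: [180.0, -0.0, 11.5]
force: [0.9, -0.9, -0.4]
gripper_width: 50.3
gripper_force: 0.0
time_s: 2.43
ee_pos: [527.5, -67.9, 141.7]
ee_rot: [180.0, -0.0, 11.5]
force: [0.0, -0.4, 0.2]
gripper_width: 50.3
gripper_force: 0.0
```

```bash
python3 -m pendant '{"translation":[[5,-1,17],[0,0,25],[0,0,25],[0,0,25],[0,0,15],[0,0,0],[0,0,0],[0,0,0]],"roll":[0,0,0,0,0,0,0,0],"hand":[115,115,115,115,115,115,115,115]}'
python3 - <<'E'
from h import *
s=env.state();print(s["ee_pos"])
f=env.grab_frame("side"); save(f,"s1.png")
E
```

```text
time_s: 3.1
ee_pos: [532.2, -68.0, 36.0]
ee_rot: [180.0, -0.1, 11.5]
force: [-0.0, -0.3, 0.4]
gripper_width: 49.7
gripper_force: 0.0
[532.23934623 -67.99104832  35.99130891]
```

View pics/s1.png

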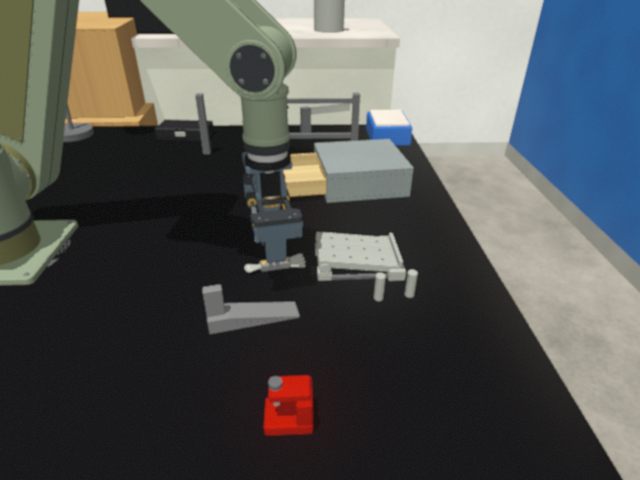

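The gripper is centred over the gauge bar at about (275,262). I'll go down and grip.

```bash
python3 -m pendant '{"translation":[[0,-2,12],[0,0,12],[0,0,8],[0,0,0],[0,0,0],[0,0,0],[0,0,0],[0,0,0]],"roll":[0,0,0,0,0,0,0,0],"hand":[115,115,115,115,115,220,255,255]}' 20
python3 -m pendant '{"translation":[[0,0,0],[0,0,0],[0,0,0],[0,0,0],[0,0,-10],[0,0,-25],[0,0,-35],[0,0,-40]],"roll":[0,0,0,0,0,0,0,0],"hand":[255,255,255,255,255,255,255,255]}' 20
```

```text
time_s: 3.82
ee_pos: [531.3, -66.0, 3.6]
ee_rot: [180.0, -0.1, 11.5]
force: [-0.9, 0.9, 0.2]
gripper_width: 33.3
gripper_force: 0.0
time_s: 4.48
ee_pos: [529.2, -65.6, 113.2]
ee_rot: [-179.9, 0.2, 11.5]
force: [2.2, -0.6, -0.8]
gripper_width: 17.8
gripper_force: 20.0
```

```bash
python3 -m pendant '{"translation":[[12,-36,0],[12,-36,0],[12,-36,0],[12,-36,0],[12,-36,0],[12,-36,0],[12,-36,0],[12,-36,0]],"roll":[0,0,0,0,0,0,0,0],"hand":[255,255,255,255,255,255,255,255]}'
python3 -m pendant '{"translation":[[6,-36,0],[0,0,0],[0,0,0],[0,0,0],[0,0,0],[0,0,0],[0,0,0],[0,0,0]],"roll":[0,-0.12,-0.12,-0.12,-0.12,-0.12,-0.12,-0.12],"hand":[255,255,255,255,255,255,255,255]}'
python3 -m pendant '{"translation":[[0,0,0],[0,0,0],[0,0,0],[0,0,0],[0,0,0],[0,0,0],[0,0,0],[0,0,0]],"roll":[-0.12,-0.12,-0.12,-0.12,-0.12,-0.06,0,0],"hand":[255,255,255,255,255,255,255,255]}'
python3 - <<'E'
from h import *
s=env.state();print(s["ee_pos"],s["gripper_width"])
f=env.grab_frame("top"); save(f,"t2.png")
E
```

```text
time_s: 5.15
ee_pos: [567.1, 237.4, 113.5]
ee_rot: [180.0, 0.0, 11.5]
force: [0.2, 0.2, -1.5]
gripper_width: 17.8
gripper_force: 20.0
time_s: 5.82
ee_pos: [565.8, 272.0, 113.3]
ee_rot: [-180.0, 0.0, 60.0]
force: [0.2, -0.5, -0.7]
gripper_width: 17.8
gripper_force: 20.0
time_s: 6.48
ee_pos: [566.0, 272.0, 113.2]
ee_rot: [-180.0, 0.0, 97.4]
force: [0.4, 0.1, -2.1]
gripper_width: 17.8
gripper_force: 20.0
[566.0160024  271.95145017 113.23218407] 17.83265847092741
```

View pics/t2.png

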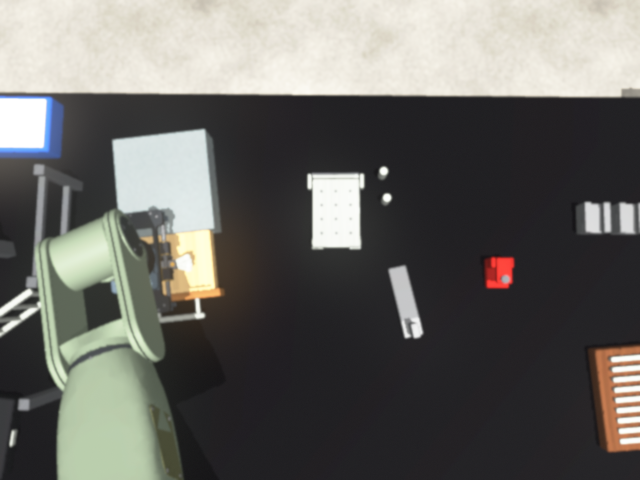

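The gauge lies across the drawer, with one end showing inside it at (185,262). I'll lower and release it.

```bash
python3 -m pendant '{"translation":[[0,0,25],[0,0,25],[0,0,20],[0,0,10],[0,0,6],[0,0,0],[0,0,0],[0,0,0]],"roll":[0,0,0,0,0,0,0,0],"hand":[255,255,255,255,255,255,255,255]}'
python3 -m pendant '{"translation":[[0,0,0],[0,0,0],[0,0,0],[0,0,0],[0,0,-15],[0,0,-30],[0,0,-35],[0,0,-20]],"roll":[0,0,0,0,0,0,0,0],"hand":[150,130,130,130,130,130,130,130]}'
```

```text
time_s: 7.2
ee_pos: [567.0, 272.4, 28.2]
ee_rot: [179.9, -0.0, 97.4]
force: [0.2, -0.2, -0.4]
gripper_width: 17.8
gripper_force: 20.0
time_s: 7.87
ee_pos: [567.4, 272.6, 130.4]
ee_rot: [179.8, -0.1, 97.4]
force: [0.8, 0.9, 0.1]
gripper_width: 44.8
gripper_force: 0.0
```

```bash
python3 -m pendant '{"translation":[[0,-30,0],[0,-40,0],[0,-40,0],[0,-35,0],[0,-15,10],[0,0,30],[0,0,30],[0,0,30]],"roll":[0,0,0,0,0,0,0,0],"hand":[255,255,255,255,255,255,255,255]}'
python3 -m pendant '{"translation":[[0,10,2],[0,12,0],[0,12,0],[0,12,0],[0,12,0],[0,12,0],[0,12,0],[0,12,0]],"roll":[0,0,0,0,0,0,0,0],"hand":[255,255,255,255,255,255,255,255]}'
python3 - <<'E'
from h import *
s=env.state();print(s["ee_pos"],s["gripper_width"])
f=env.grab_frame("side"); save(f,"s3.png")
E
```

```text
time_s: 8.53
ee_pos: [407.7, 251.6, 26.9]
ee_rot: [179.8, -0.1, 97.5]
force: [-0.1, -0.1, -0.7]
gripper_width: 0.5
gripper_force: 0.0
time_s: 9.2
ee_pos: [503.3, 264.1, 27.1]
ee_rot: [179.8, -0.1, 97.4]
force: [-2.0, -0.3, -1.0]
gripper_width: 0.0
gripper_force: 0.8
[503.31821352 264.09999535  27.06025529] 0.011736805702628188
```

View pics/s3.png

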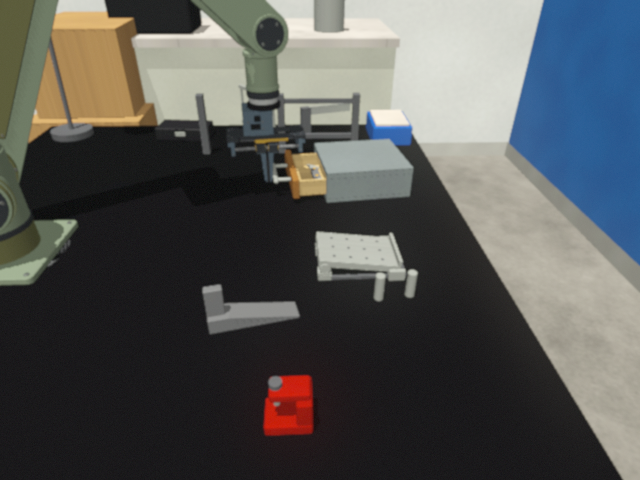

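The gauge lies in the drawer at (313,170), and the drawer is closing under a push of about 2 N. I'll keep pushing, slower near the end.

```bash
python3 -m pendant '{"translation":[[0,10,0],[0,10,0],[0,10,0],[0,8,0],[0,8,0],[0,6,0],[0,4,0],[0,3,0]],"roll":[0,0,0,0,0,0,0,0],"hand":[255,255,255,255,255,255,255,255]}'
python3 -m pendant '{"translation":[[0,2,0],[0,1,0],[0,1,0],[0,1,0],[0,1,0],[0,1,0],[0,0,0],[0,0,0]],"roll":[0,0,0,0,0,0,0,0],"hand":[255,255,255,255,255,255,255,255]}'
```

```text
time_s: 9.92
ee_pos: [559.6, 271.1, 24.8]
ee_rot: [-180.0, 0.0, 97.4]
force: [-1.2, 0.1, 0.8]
gripper_width: 0.1
gripper_force: 0.6
time_s: 10.58
ee_pos: [566.3, 272.0, 24.9]
ee_rot: [180.0, 0.0, 97.5]
force: [0.0, 0.6, -0.7]
gripper_width: 0.2
gripper_force: 0.2
```

```bash
python3 -m pendant '{"translation":[[0,1,0],[0,1,0],[0,1,0],[0,1,0],[0,1,0],[0,0,0],[0,0,0],[0,0,0]],"roll":[0,0,0,0,0,0,0,0],"hand":[255,255,255,255,255,255,255,255]}'
python3 -m pendant '{"translation":[[0,1,0],[0,1,0],[0,1,0],[0,1,0],[0,0,0],[0,0,0],[0,0,0],[0,0,0]],"roll":[0,0,0,0,0,0,0,0],"hand":[255,255,255,255,255,255,255,255]}'
```

```text
time_s: 11.25
ee_pos: [566.6, 272.0, 24.9]
ee_rot: [-179.4, 0.1, 97.4]
force: [-11.8, -1.2, 7.0]
gripper_width: 0.3
gripper_force: 6.0
time_s: 11.92
ee_pos: [566.6, 271.9, 24.8]
ee_rot: [-179.0, 0.1, 97.4]
force: [-20.4, -1.3, 13.9]
gripper_width: 0.1
gripper_force: 10.6
```

The push force rose with no more motion, so the drawer is shut. Next I back off, rise and turn to the wedge's yaw.

```bash
python3 -m pendant '{"translation":[[0,-15,0],[0,-35,0],[0,0,-25],[0,0,-35],[0,0,-40],[0,0,0],[0,0,0],[0,0,0]],"roll":[0,0,0.12,0.12,0.12,0.12,0.12,0.12],"hand":[255,255,255,180,100,100,100,100]}'
python3 -m pendant '{"translation":[[0,0,0],[0,0,0],[0,0,0],[0,0,0],[0,0,0],[0,0,0],[0,0,0],[0,0,0]],"roll":[0.12,0.12,0.12,0.12,0.12,0.12,0.026,0],"hand":[100,100,100,100,100,100,100,100]}'
python3 - <<'E'
from h import *
s=env.state(); x,y,z=s["ee_pos"]; w=np.radians(s["ee_rot"][2]); print(s["ee_rot"])
dx,dy=447.7-x,-217-y
print(dx*np.cos(w)+dy*np.sin(w), dx*np.sin(w)-dy*np.cos(w), z)
f=env.grab_frame("top"); p=pts(f)
L=p[:,:2]@np.array([[np.cos(.1274),-np.sin(.1274)],[np.sin(.1274),np.cos(.1274)]])
for n,z0,z1,a,b in [("front",57,68,630,662),("hand",38,52,560,640)]:
    m=(p[:,2]>z0)&(p[:,2]<z1)&(L[:,0]>a)&(L[:,0]<b)&(L[:,1]>100)&(L[:,1]<300)
    if m.sum(): print(n,m.sum(),np.percentile(L[m,0],[1,50,99]))
E
```

```text
time_s: 12.58
ee_pos: [526.7, 267.1, 126.5]
ee_rot: [179.9, -0.2, 55.9]
force: [-0.2, -0.6, -0.1]
gripper_width: 31.1
gripper_force: 0.0
time_s: 13.25
ee_pos: [526.2, 266.8, 125.2]
ee_rot: [180.0, -0.1, 13.4]
force: [0.4, 0.1, -0.1]
gripper_width: 55.2
gripper_force: 0.0
[ 1.79999503e+02 -9.86328640e-02  1.34384536e+01]
-188.76046734667926 452.3407916342394 125.20464485240537
front 684 [646.42261729 653.95398367 661.65994527]
hand 196 [606.40419927 616.12918242 639.26465967]
```

```bash
python3 -m pendant '{"translation":[[-14,34,0],[-14,34,0],[-14,34,0],[-14,34,0],[-14,34,0],[-14,34,0],[-14,34,0],[-14,34,0]],"roll":[0,0,0,0,0,0,0,0],"hand":[100,100,100,100,100,100,100,100]}'
python3 -m pendant '{"translation":[[-14,34,0],[-14,34,0],[-15,34,0],[-15,34,0],[-15,34,0],[-4,10,0],[0,0,0],[0,0,0]],"roll":[0,0,0,0,0,0,0,0],"hand":[100,100,100,100,100,100,100,100]}'
python3 - <<'E'
from h import *
s=env.state(); x,y,z=s["ee_pos"]; w=np.radians(s["ee_rot"][2]); print(s["ee_rot"])
dx,dy=447.7-x,-217-y
print(dx*np.cos(w)+dy*np.sin(w), dx*np.sin(w)-dy*np.cos(w), z)
# refine sine and wedge from stored frames
for c in ["top","side"]:
    f=dict(np.load(c+"0.npz")); p=pts(f)
    for ang in [0.8,1.2,1.6,2.0]:
        a=np.radians(ang); L=p[:,:2]@np.array([[np.cos(a),-np.sin(a)],[np.sin(a),np.cos(a)]])
        m=(p[:,2]>27)&(p[:,0]>590)&(p[:,0]<790)&(p[:,1]>-140)&(p[:,1]<20)&(p[:,2]<55)
        l=L[m]; mm=l[:,0]<740
        yy=[(np.percentile(l[(l[:,0]>x)&(l[:,0]<x+10),1],[2,98])) for x in range(630,730,10)]
        yy=np.array(yy); k=np.arange(len(yy))
        xs=[l[(l[:,1]>q)&(l[:,1]<q+8),0].min() for q in range(-115,-30,8)] 
        print(c,ang,"slopes(deg)",np.degrees(np.polyfit(k*10,yy,1)[0]).round(2),"edges",yy.mean(0).round(1),"front",np.median(xs).round(1))
    m=(p[:,0]>470)&(p[:,0]<590)&(p[:,1]>-245)&(p[:,1]<-155)&(p[:,2]>4)&(p[:,2]<28)
    q=p[m]; bx=[];
    for x in range(480,570,6):
        s_=q[(q[:,0]>x)&(q[:,0]<x+6)]
        if len(s_)>5: bx.append((x+3,s_[:,1].min(),s_[:,1].max()))
    bx=np.array(bx); print(c,"wedge slopes",np.degrees(np.arctan(np.polyfit(bx[:,0],bx[:,1:],1)[0])))
    print("tip at",q[np.argmax(q[:,0])])
E
```

```text
time_s: 13.97
ee_pos: [479.8, -25.6, 125.3]
ee_rot: [180.0, -0.1, 13.5]
force: [1.3, -0.8, 0.4]
gripper_width: 55.9
gripper_force: 0.0
time_s: 14.63
ee_pos: [446.8, -216.9, 125.0]
ee_rot: [-180.0, -0.0, 13.4]
force: [0.3, -0.8, 0.2]
gripper_width: 55.6
gripper_force: 0.0
[-1.79981102e+02 -2.25183328e-02  1.33898339e+01]
0.8155111718391613 0.2800009008654695 124.95128122589355
top 0.8 slopes(deg) [0.03 0.08] edges [-111.9  -21. ] front 611.0
top 1.2 slopes(deg) [-0.4  -0.47] edges [-116.5  -25.6] front 610.4
top 1.6 slopes(deg) [-0.85 -0.88] edges [-121.1  -30.4] front 609.9
top 2.0 slopes(deg) [-1.4 -1.3] edges [-126.   -35.1] front 609.5
top wedge slopes [11.62382813 -0.06436733]
tip at [ 589.50397517 -221.0637873     4.2662016 ]
side 0.8 slopes(deg) [0.82 1.15] edges [-116.2  -22.8] front 611.3
side 1.2 slopes(deg) [0.37 0.75] edges [-120.9  -27.5] front 610.8
side 1.6 slopes(deg) [0.05 0.35] edges [-125.6  -32.2] front 610.4
side 2.0 slopes(deg) [-0.35 -0.19] edges [-130.4  -37. ] front 610.1
side wedge slopes [-1.40010239 14.19034753]
tip at [ 589.95934325 -171.18871494    4.577058  ]
```

```bash
python3 -m pendant '{"translation":[[1,0,20],[0,0,25],[0,0,20],[0,0,15],[0,0,8],[0,0,4],[0,0,0],[0,0,0]],"roll":[0,0,0,0,0,0,0,0],"hand":[100,100,100,100,100,100,100,200]}' 45
python3 -m pendant '{"translation":[[0,0,0],[0,0,0],[0,0,0],[0,0,0],[0,0,0],[0,0,0],[0,0,0],[0,0,0]],"roll":[0,0,0,0,0,0,0,0],"hand":[255,255,255,255,255,255,255,255]}' 45
python3 - <<'E'
from h import *
s=env.state(); print(s["ee_pos"],s["ee_rot"],s["force"])
f=env.grab_frame("side"); save(f,"s4.png")
f=env.grab_frame("top"); save(f,"t4.png")
E
```

```text
time_s: 15.3
ee_pos: [448.5, -216.3, 33.5]
ee_rot: [180.0, -0.1, 13.5]
force: [0.3, 0.3, -0.9]
gripper_width: 51.5
gripper_force: 0.0
time_s: 15.97
ee_pos: [447.9, -216.8, 33.1]
ee_rot: [180.0, -0.0, 13.4]
force: [-0.5, -0.8, 1.6]
gripper_width: 13.9
gripper_force: 45.0
[ 447.85339429 -216.78277833   33.13090921] [ 1.79982354e+02 -9.43924877e-03  1.34464205e+01] [-0.4580942  -0.82180036  1.59685634]
```

View pics/s4.png

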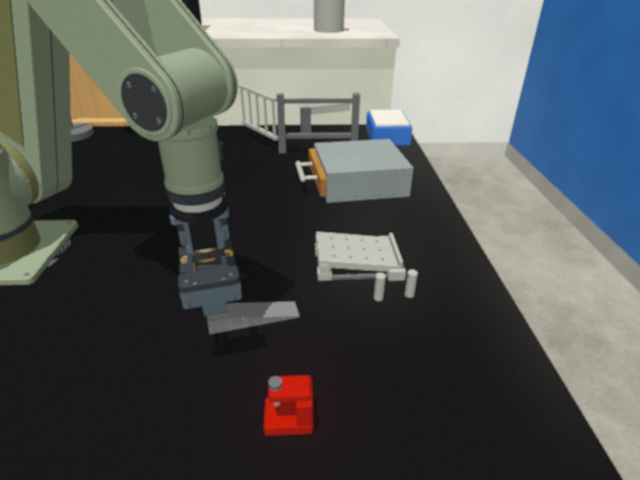

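The tab is gripped and the drawer front sits flush with the cabinet at (317,170). I'll slide the wedge sideways to the channel line and turn it.

```bash
python3 -m pendant '{"translation":[[1,-4,0],[3,-12,0],[4,-16,0],[4,-16,0],[4,-16,0],[4,-16,0],[4,-16,0],[4,-16,0]],"roll":[0,0,0,0,0,0,0,0],"hand":[255,255,255,255,255,255,255,255]}'
python3 -m pendant '{"translation":[[4,-16,0],[3,-12,0],[2,-6,0],[1,-3,0],[0,0,0],[0,0,0],[0,0,0],[0,0,0]],"roll":[0,0,0,0.03,0.06,0.06,0.043,0.02],"hand":[255,255,255,255,255,255,255,255]}'
python3 - <<'E'
from h import *
s=env.state(); print(s["ee_pos"],s["ee_rot"],s["force"])
f=env.grab_frame("top"); save(f,"t5.png")
for l in ["wedge","plate","sine"]:
    for r in env.regions_of(f,l)[:1]:
        p=pts(f,r["pixels"]); p=p[p[:,2]>2]; rc=cv2.minAreaRect(p[:,:2].astype(np.float32)); print(l,r["score"],rc)
g=env.grab_frame("side"); save(g,"s5.png")
for c,f in (("top",f),("side",g)):
    p=pts(f); m=(p[:,0]>480)&(p[:,0]<600)&(abs(p[:,1]+60)<40)&(p[:,2]>4.5)&(p[:,2]<26); q=p[m]
    for x in (500,520,540,560):
        t=q[(q[:,0]>x)&(q[:,0]<x+10)]
        if len(t)>3: print(c,x,np.percentile(t[:,1],[3,97]).round(1),np.percentile(t[:,2],[10,90]).round(1))
E
```

```text
time_s: 16.73
ee_pos: [449.0, -100.1, 33.1]
ee_rot: [180.0, -0.0, 13.5]
force: [-0.2, -3.8, 5.1]
gripper_width: 14.3
gripper_force: 45.0
time_s: 17.4
ee_pos: [450.4, -62.2, 33.1]
ee_rot: [-180.0, -0.0, 1.2]
force: [1.3, 1.8, 3.0]
gripper_width: 14.1
gripper_force: 45.0
[450.41034736 -62.22838525  33.12907785] [-1.79967082e+02 -4.83995599e-02  1.15598401e+00] [1.30903166 1.77107724 2.99325023]
wedge 0.85 ((531.0118408203125, -59.9093132019043), (96.006591796875, 33.73563003540039), 0.7940981984138489)
plate 0.94 ((687.2000732421875, -56.22977066040039), (152.30101013183594, 97.1662826538086), 1.2179722785949707)
sine 0.67 ((691.07861328125, -56.00840377807617), (161.46800231933594, 113.92671966552734), 0.9201971888542175)
top 500 [-76.8 -43.5] [13.1 20.3]
top 520 [-76.6 -43.3] [11.1 17.3]
top 540 [-76.4 -39.9] [ 6.8 13.7]
top 560 [-76.8 -42.7] [4.8 8.9]
side 500 [-80.7 -45.4] [ 9.2 21. ]
side 520 [-80.6 -44.1] [ 7.9 17.3]
side 540 [-79.7 -44.8] [ 7.4 13.5]
side 560 [-78.6 -43.1] [6.2 9.5]
```

View pics/t5.png

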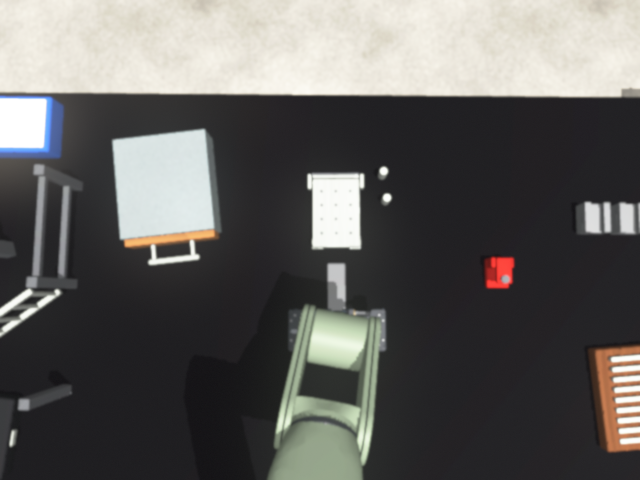

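View pics/s5.png

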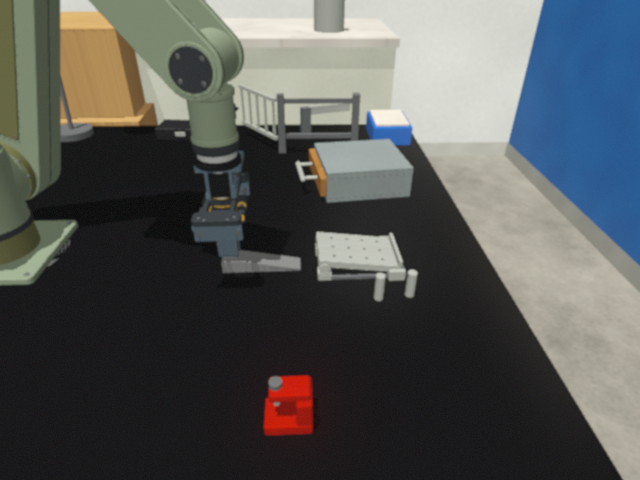

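The top view shows the wedge (336,285) lined up with the plate (336,211), and the drawer shut. I'll push in to just short of contact.

```bash
python3 -m pendant '{"translation":[[4,0,0],[10,0,0],[15,0,0],[18,0,0],[18,0,0],[15,0,0],[10,0,0],[5,0,0]],"roll":[0,0,0,0,0,0,0,0],"hand":[255,255,255,255,255,255,255,255]}'
python3 -m pendant '{"translation":[[2,0,0],[2,0,0],[0,0,0],[0,0,0],[0,0,0],[0,0,0],[0,0,0],[0,0,0]],"roll":[0,0,0,0,0,0,0,0],"hand":[255,255,255,255,255,255,255,255]}'
python3 -m pendant '{"translation":[[1,0,0],[1,0,0],[1,0,0],[0,0,0],[0,0,0],[0,0,0],[0,0,0],[0,0,0]],"roll":[0,0,0,0,0,0,0,0],"hand":[255,255,255,255,255,255,255,255]}'
cat > lift.py <<'E'
from h import *
s=env.state(); print(s["time_s"],np.round(s["ee_pos"],1),np.round(s["ee_rot"],2),np.round(s["force"],1))
for c in ("top","side"):
    a=dict(np.load(c+"0.npz")); f=env.grab_frame(c)
    P=[pts(a),pts(f)]; r=[]
    for p in P:
        q=p[(p[:,0]>620)&(p[:,0]<735)&(p[:,1]>-95)&(p[:,1]<-25)&(p[:,2]>25)&(p[:,2]<60)]
        # plane fit z = a x + b y + c ; hinge x~748
        A=np.c_[q[:,0]-748,q[:,1]+58,np.ones(len(q))]; k=np.linalg.lstsq(A,q[:,2],rcond=None)[0]; r.append((k[0],k[0]*-125+k[2]))
    print(c,"slope lift mm",round((r[0][0]-r[1][0])*125,2),"height lift mm",round(r[1][1]-r[0][1],2))
E
python3 lift.py
```

```text
time_s: 18.32
ee_pos: [541.2, -61.1, 33.0]
ee_rot: [180.0, 0.6, 1.3]
force: [-12.3, -0.7, 18.7]
gripper_width: 13.6
gripper_force: 45.0
time_s: 18.98
ee_pos: [544.8, -61.0, 33.0]
ee_rot: [180.0, 0.5, 1.3]
force: [-6.5, -0.1, 12.4]
gripper_width: 13.7
gripper_force: 45.0
time_s: 19.65
ee_pos: [547.3, -60.9, 33.0]
ee_rot: [180.0, 0.6, 1.3]
force: [-9.4, -0.9, 14.1]
gripper_width: 13.6
gripper_force: 45.0
19.65 [547.3 -60.9  33. ] [180.     0.58   1.32] [-9.4 -0.9 14.1]
top slope lift mm 0.17 height lift mm 0.05
side slope lift mm -0.19 height lift mm -0.08
```

```bash
python3 -m pendant '{"translation":[[2,0,-1],[2,0,0],[2,0,0],[2,0,0],[0,0,0],[0,0,0],[0,0,0],[0,0,0]],"roll":[0,0,0,0,0,0,0,0],"hand":[255,255,255,255,255,255,255,255]}'
python3 -m pendant '{"translation":[[1,0,0],[1,0,0],[1,0,0],[1,0,0],[1,0,0],[1,0,0],[0,0,0],[0,0,0]],"roll":[0,0,0,0,0,0,0,0],"hand":[255,255,255,255,255,255,255,255]}'
python3 lift.py
```

```text
time_s: 20.42
ee_pos: [557.3, -60.6, 33.0]
ee_rot: [-180.0, 0.4, 1.3]
force: [-4.8, -0.3, 2.5]
gripper_width: 13.8
gripper_force: 45.0
time_s: 21.08
ee_pos: [561.1, -60.3, 33.0]
ee_rot: [-180.0, 0.6, 1.3]
force: [-11.8, -1.0, 6.9]
gripper_width: 13.7
gripper_force: 45.0
21.0833 [561.1 -60.3  33. ] [-179.97    0.64    1.29] [-11.8  -1.    6.9]
top slope lift mm 1.09 height lift mm 0.8
side slope lift mm 0.44 height lift mm 0.56
```

```bash
python3 -m pendant '{"translation":[[1,0,0],[1,0,0],[1,0,0],[1,0,0],[1,0,0],[1,0,0],[1,0,0],[1,0,0]],"roll":[0,0,0,0,0,0,0,0],"hand":[255,255,255,255,255,255,255,255]}'
python3 lift.py
```

```text
time_s: 21.85
ee_pos: [568.8, -60.1, 33.0]
ee_rot: [-180.0, 0.7, 1.3]
force: [-12.0, -0.1, 6.5]
gripper_width: 13.8
gripper_force: 45.0
21.85 [568.8 -60.1  33. ] [-179.96    0.67    1.28] [-12.   -0.1   6.5]
top slope lift mm 2.03 height lift mm 1.93
side slope lift mm 2.08 height lift mm 2.16
```

```bash
python3 -m pendant '{"translation":[[1,0,0],[1,0,0],[1,0,0],[1,0,0],[0,0,0],[0,0,0],[0,0,0],[0,0,0]],"roll":[0,0,0,0,0,0,0,0],"hand":[255,255,255,255,255,255,255,255]}'
python3 lift.py; python3 lift.py
```

```text
time_s: 22.62
ee_pos: [573.2, -60.0, 33.0]
ee_rot: [-180.0, 0.6, 1.3]
force: [-10.2, -0.3, 6.8]
gripper_width: 13.7
gripper_force: 45.0
22.6167 [573.2 -60.   33. ] [-179.97    0.63    1.29] [-10.2  -0.3   6.8]
top slope lift mm 3.51 height lift mm 3.25
side slope lift mm 2.91 height lift mm 3.03
22.7167 [573.2 -60.   33. ] [-179.97    0.63    1.29] [-11.6   0.    5.9]
top slope lift mm 3.64 height lift mm 3.38
side slope lift mm 2.92 height lift mm 3.05
```

```bash
python3 -m pendant '{"translation":[[0,0,0],[0,0,0],[0,0,0],[0,0,0],[0,0,0],[0,0,0],[0,0,0],[0,0,0]],"roll":[0,0,0,0,0,0,0,0],"hand":[255,255,255,255,255,255,255,255]}'
python3 lift.py
python3 - <<'E'
from h import *
f=env.grab_frame("side"); save(f,"s6.png")
E
```

```text
time_s: 23.48
ee_pos: [573.1, -60.0, 33.0]
ee_rot: [-180.0, 0.6, 1.3]
force: [-12.2, -0.2, 6.1]
gripper_width: 13.9
gripper_force: 45.0
23.4833 [573.1 -60.   33. ] [-179.97    0.64    1.28] [-12.2  -0.2   6.1]
top slope lift mm 3.16 height lift mm 3.03
side slope lift mm 3.0 height lift mm 3.09
```

View pics/s6.png

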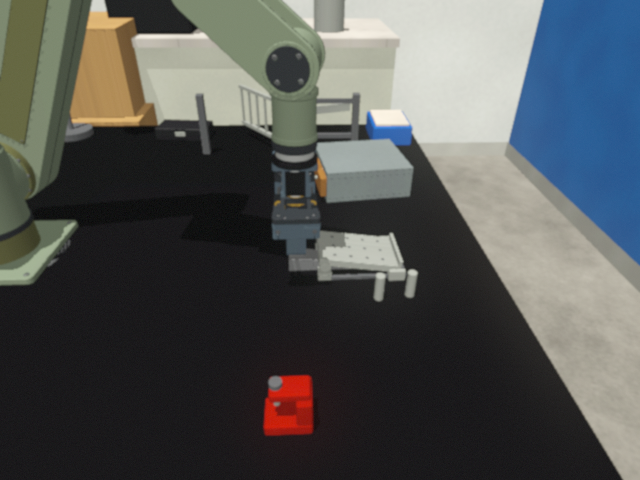

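The wedge is under the plate at (305,262) and still gripped. The lift is steady at about 3.1 mm, the drawer is shut, and the pins and clamp stand where they were.

```bash
python3 -c "
from workcell import env
print(env.job_done())"
```

```text
the job is handed in; nothing more can be done
None
```

The job is handed in at about 23.5 s: the gauge is in the shut drawer, the wedge lifts the roller by about 3.1 mm (measured from the depth images) with its tab still gripped, and the pins and clamp were not touched.

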